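# Bolt the blade arm of a bench shear down

## Robot

A 6-joint arm with a two-finger parallel gripper is mounted at the origin on the work surface. World frame = base frame: x ahead of the robot, y to its left, z up, the work surface at z = 0. Lengths are in m, angles in rad, forces in N, time in s.
With the tool pointing down it reaches from about 0.325 to 0.85 m from the base axis. Payload 4.4 kg.
Tool frame: the origin (TCP) lies midway between the tips of the shut fingers; the grasp point (between the pads) lies 19 mm behind it; z points along the fingers, x is the direction in which the jaws open and shut, and the axes are right-handed (so a half turn about z gives the same grasp; the last joint's range is limited). The gripper opens to 94 mm and grips with 3 to 60 N. Pads are 16 mm wide; open, the fingers measure 119 mm over their backs; the gripper's body (75 mm by 177 mm) begins 78 mm behind the grasp point.
Start: joints at [-1.383, 0.207, 1.542, -0, 1.393, -0.15], TCP at [0.191, -0.543, 0.166] pointing down, gripper open.
Joint ranges: [-2.73, 2.73], [-0.86, 2.22], [0.23, 2.46], [-1.11, 4.25], [0.08, 2.63], [-2.82, 2.82]. Speed limits (rad/s): [2.79, 2.79, 3.14, 3.14, 3.14, 3.14].

## Interface

Orientations are given as a unit quaternion [w, x, y, z].
In Python, from rig import state, vision, ticket gives the robot as it stands. The module is installed in compiled form; this text tells all that it offers.
- The arm moves only by the tool jog_arm, never from a script. Its argument "plan" is a list of rows, each an object of numbers: "tx", "ty", "tz": the shift along the tool's x, y, z in cm; "wx", "wy", "wz": the turn, a rotation vector about the tool's x, y, z in rad. In form: [{"tx": .., "ty": .., "tz": .., "wx": .., "wy": .., "wz": ..}, ...]. A call has exactly 5 rows; each row shifts and turns the commanded pose from where the row before left it, along the tool's axes as they then stand; what a row does not reach is not made up. A row lasts 1/8 s, in which the tool goes at most 62.5 mm and 10.7 degrees, less where a joint would pass 70% of its speed; a pose out of reach is approached as far as the arm can. A call with a gripper value outside its range is refused whole. "claw" is the closure, from 0 (fully open) to 1 (shut), set as the call begins (left out, the last holds). The fingers move at their own pace and stop on an object; "force" is the grip in N (left out, the last holds). Time passes only in rows, so rows that do not move let the fingers close, or fill a call up. It gives the time, the measured TCP pose, the force and the opening at its end, in the units of the state.
- state(): the state, without advancing time (a new reading comes with each control period).
- vision.capture(name): name is "scene" or "top" or "wrist"; returns (picture, depth): 420x560x3 uint8, blue, green, red; 420x560 float32, m along the optical axis (not along the pixel's ray), 0 where there is no reading.
- vision.calibration(name): a dict with "vertical_fov" (degrees; the focal length in pixels is half the picture's height over the tangent of half this angle, whatever the lens; pixels are square), "cx", "cy" (the principal point, pixels), "D" ([k1, k2, p1, p2, k3] as OpenCV has them; the pictures are not rectified), "pose" (4x4, takes a point from camera to world coordinates). Camera axes: x right, y down, z forward; pixel columns grow to the right and rows downward; lengths in m; the calibration is good to about 2 mm. A picture is of the moment at which its call begins: read the wrist's pose just before it. calibration takes no time and is no camera call; for the wrist camera it gives the pose at the moment of the call.
- ticket.job_done(): hands the job in, once; it reports no verdict.
The state is a dict: "time_s": time; "qpos": joint angles; "dq": joint speeds; "joint_efforts": joint torques, N m; "position": TCP position; "tool_rot": TCP orientation; "wrist_force": force on the tool from outside, world axes, zero at the start; "torque": the same for the moment, N m; "finger_gap": opening from 0.0 (shut) to 1.0 (fully open).
Only numpy, scipy, OpenCV 4.12 (cv2) and the standard library are available. Lean on these libraries where they do the work, as an engineer would, in place of code of your own. Each camera call takes 0.05 s, during which the arm holds its last target.

## Task

The cutting is finished: lock the blade arm of the bench shear down with its safety bolt. Hold the spring catch pressed down with one fingertip and, keeping it down, push the bolt by its upright handle with the other fingertip, fully home through the eye on the blade arm; then take the hand away so that the catch springs back up and locks the bolt. Do not force the bolt against the catch, do not raise the blade arm, and leave the marker, square, tin and angle offcut where they are.

Things in the scene. Friction and masses are not known exactly. Their poses are not given: they have to be found in the camera images.
- shear: green-grey bench lever shear fixed on the table, bed 300 x 300 mm, top 60 mm up. x points to its back (away from the operator), y to the operator's left, z up; origin on the table under the bolt's rod. In this frame, mm (used in all entries): bed x -100 to 200, y -70 to 230; bolt unit at the front right corner, rod along y at x 0, z 78; fence bar x 35 to 49, top z 74
- bolt_travel (a joint): travel of the steel bolt, m: 0 drawn back, 0.035 fully home (end stop); slides to the shear's -y, into the blade arm's eye. Friction 2.5 N, no spring. Rod 12 mm diameter. Its 20 mm sleeve is stopped by the catch's nose until the catch is pressed (play 1.5 mm); when home, the released nose drops behind the sleeve. Rod guides at y -66 to -52 and 43 to 57, tops z 88. Starts 0 to 0.001
- handle_top (a point): top of the bolt's upright handle, a plain round steel pin, 12 mm diameter, that moves with the bolt: x 0, z 126, y 27 when drawn back and y -8 when home. A finger can push the bare pin from z 92 to 126; at its foot is a 17 mm collar
- bolt: the bolt as a body, rod and handle; origin on the rod's axis (z 78) under the pin, axes as the shear's
- catch_turn (a joint): turn of the rocker catch, rad: 0 sprung up (locking), 0.2 pad right down (stop); the bolt is free above 0.12. Pivot axis along y at x -30, z 88; pressing the pad raises the nose (y -24 to -16, over the rod, top then z 97). Spring at the pad's middle 3 N at first, 5.6 N at the stop. Let go with the bolt part way, it rests on the sleeve at 0.12
- pad_top (a point): middle of the top of the catch's thumb pad: dark ribbed steel plate on the operator's side of the bolt, y 2 to 66, x -78 to -26, 4 mm thick. Up, it slopes 0.2 rad, rising to the operator, this point at x -60, y 34, z 102; pressed down it is level, top z 96. A finger can slide along it in y while pressing. Between and beside pad and handle nothing at y -15 or more stands above z 96
- catch: the catch as a body, pad and nose; origin on the catch's pivot axis at x -30, y 0, z 88
- bolt_tip (a point): front end of the bolt's rod, on its axis: y -64 drawn back, y -99 home (15 mm out beyond the eye)
- eye_hole (a point): middle of the 15 mm hole in the blade arm's eye that the bolt enters: x 0, y -78, z 78 with the arm down; rises with the arm. Eye 24 mm wide, 12 mm thick, top z 92. The blade arm is a steel bar along the bed's right edge (y -84 to -72, top z 65, 1 kg), hinged at the back (x 190), resting down by its weight; black grip at its front end, x -205 to -125, up to z 103
- marker: bystander: felt marker, white with black cap, 130 x 13 mm, lying on the bed left of the bolt unit; origin under its middle, length along its y
- square: bystander: engineer's square lying on the sheet on the bed; dark stock 90 x 14 x 14 mm along its y, steel blade 110 mm along its x; origin under the stock's middle
- tin: bystander: plain metal tin, 60 mm diameter, 105 mm high, on the table left of the shear; origin under its middle
- angle: bystander: aluminium angle offcut, 90 x 35 x 35 mm, on the table right of the shear; origin under its middle

How it is judged:
By the outcome, as a careful person would: the job done as asked, in the order asked, and still so for the second after the job is handed in, with the robot touching nothing.
It also fails if it takes over 32 s, if anything falls off the work surface, if the arm or the gripper's body presses on something with over 40 N, if the wrist force passes 120 N, or if a joint passes its speed limit or range.

## Working session

There is one attempt and no reset: what is moved stays moved. The work goes in short steps, Python scripts to look and compute and a tool call to move; the robot and the scene stay as the last step left them, time stands still between calls to the robot, and variables do not carry over. Pictures are saved under pics/ and viewed, and the job is handed in when it is done.

Besides the shell and the picture viewer there is one more tool, called after "Request:" as name([rows], argument=value, ...), one row to a line, values as JSON. jog_arm: Moves the arm, as the interface text tells. Its arguments: {"type":"object","properties":{"plan":{"type":"array"},"claw":{"type":"number"},"force":{"type":"number"}},"required":["plan"]}

```bash
mkdir -p pics; ls; python3 - <<'E'
from rig import state, vision
import cv2
s=state(); print(s)
for n in ("scene","top"):
    im,d=vision.capture(n); cv2.imwrite(f"pics/{n}0.png",im)
    import numpy as np; np.save(f"{n}0.npy",d)
    print(n,vision.calibration(n))
E
```

```text
pics
{'time_s': 0.0, 'qpos': array([-1.38349200e+00,  2.07392652e-01,  1.54294086e+00, -1.99427690e-05,
        1.39348193e+00, -1.50514572e-01]), 'dq': array([ 0.0004905 , -0.00072694,  0.00202568,  0.000851  ,  0.00024092,
       -0.00083747]), 'joint_efforts': array([ 1.29157597e-03, -3.70878339e+01, -2.81415135e+01,  6.99942489e-02,
        3.61545291e-02, -1.81431083e-04]), 'position': array([ 0.19037957, -0.54162883,  0.16461264]), 'tool_rot': array([-7.64221737e-04,  8.15914136e-01, -5.78172022e-01, -8.07007715e-04]), 'wrist_force': array([ 0.09805287,  0.31497839, -0.28549389]), 'torque': array([ 0.0446039 , -0.00728277,  0.02384448]), 'finger_gap': 0.9973248057957266}
scene {'vertical_fov': 57.78869152303234, 'cx': 275.54433634248375, 'cy': 207.24864842308418, 'D': array([0.02644748, 0.        , 0.        , 0.        , 0.        ]), 'pose': array([[-0.1559537 ,  0.82841697, -0.53796261,  1.04710679],
       [ 0.98773497,  0.12658963, -0.09140398,  0.1455515 ],
       [-0.00762012, -0.54561927, -0.83799853,  0.75566481],
       [ 0.        ,  0.        ,  0.        ,  1.        ]])}
top {'vertical_fov': 43.19233452768388, 'cx': 275.68819625388807, 'cy': 210.5050811762844, 'D': array([0.06018268, 0.        , 0.        , 0.        , 0.        ]), 'pose': array([[-2.09404011e-02, -9.86205761e-01,  1.64194083e-01,
         4.45233818e-01],
       [-9.99775544e-01,  2.11847060e-02, -2.63236389e-04,
         1.02212610e-01],
       [-3.21879813e-03, -1.64162741e-01, -9.86428018e-01,
         1.28499728e+00],
       [ 0.00000000e+00,  0.00000000e+00,  0.00000000e+00,
         1.00000000e+00]])}
```

View pics/scene0.png

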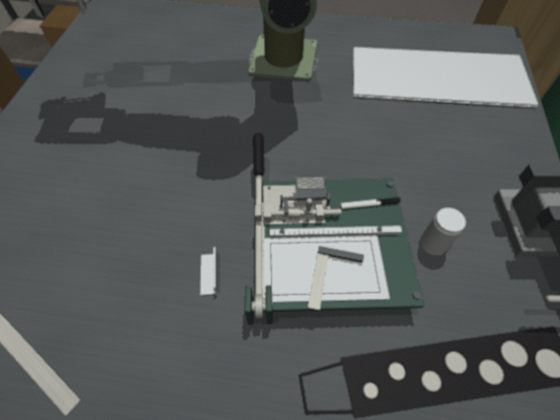

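View pics/top0.png

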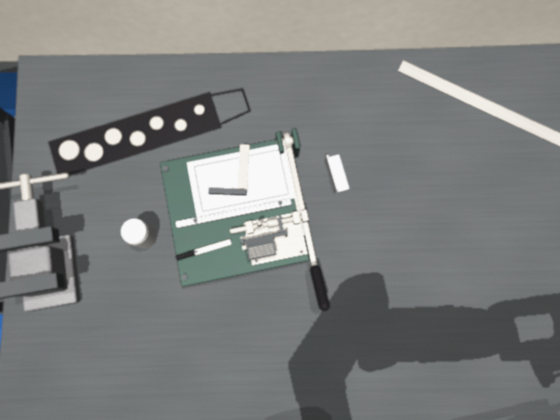

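The scene view shows the shear at about (340,240), with the handle and pad near (310,195). The top view shows the bolt unit at about (270,235). I'll enlarge both.

```bash
python3 - <<'E'
import cv2
a=cv2.imread("pics/top0.png")[130:300,150:350]; cv2.imwrite("pics/topc.png",cv2.resize(a,None,fx=4,fy=3.5,interpolation=cv2.INTER_CUBIC)) if 0 else cv2.imwrite("pics/topc.png",cv2.resize(a,None,fx=3.5,fy=3.5,interpolation=cv2.INTER_CUBIC))
a=cv2.imread("pics/scene0.png")[165:245,245:355]; cv2.imwrite("pics/scenec.png",cv2.resize(a,None,fx=7,fy=7,interpolation=cv2.INTER_CUBIC))
E
```

```text
(no output)
```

View pics/topc.png

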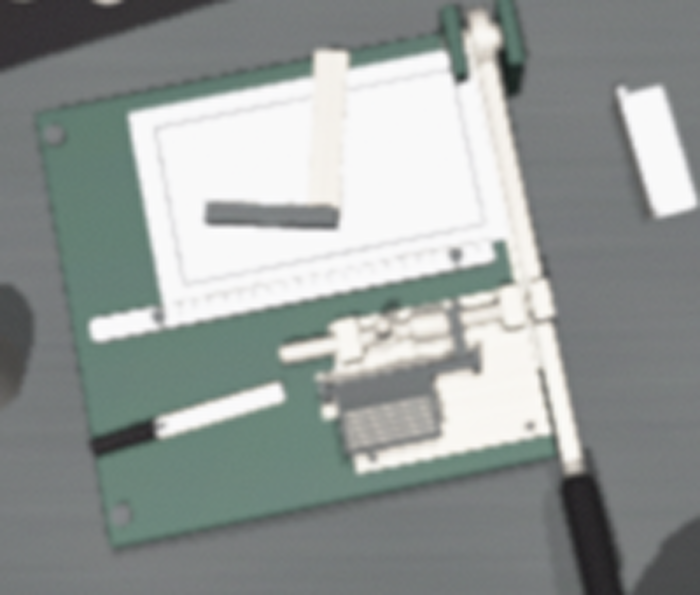

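View pics/scenec.png

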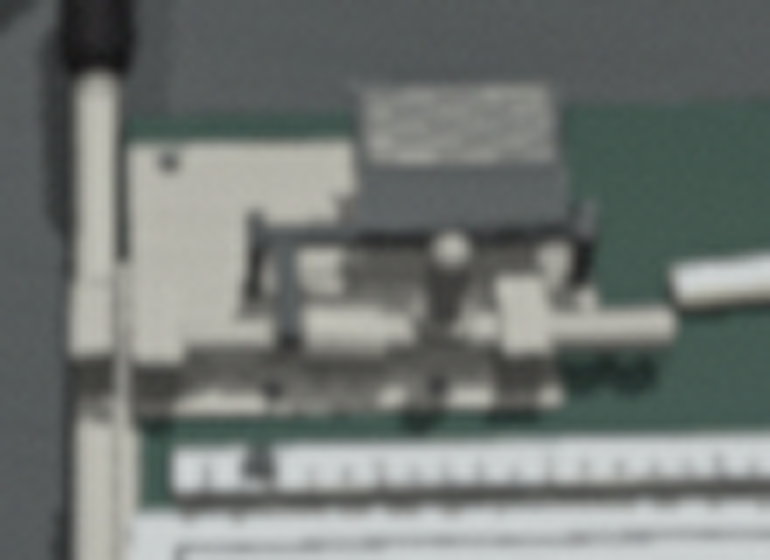

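```bash
cat > h.py <<'E'
import numpy as np, cv2
from rig import vision
def cam(n):
    c=vision.calibration(n); f=210/np.tan(np.radians(c["vertical_fov"]/2))
    return np.array([[f,0,c["cx"]],[0,f,c["cy"]],[0,0,1]]),np.array(c["D"]),np.array(c["pose"])
def proj(n,P):
    K,D,T=cam(n); W=np.linalg.inv(T)
    return cv2.projectPoints(np.atleast_2d(P).astype(float),cv2.Rodrigues(W[:3,:3])[0],W[:3,3],K,D)[0][:,0]
def S2W(p,P):
    c,s=np.cos(p[2]),np.sin(p[2]); P=np.atleast_2d(P)/1000.
    return np.c_[p[0]+c*P[:,0]-s*P[:,1],p[1]+s*P[:,0]+c*P[:,1],P[:,2]+(p[3] if len(p)>3 else 0)]
E
python3 - <<'E'
from h import *
from scipy.optimize import least_squares
t=lambda u,v:(u/3.5+150,v/3.5+130)
s=lambda u,v:(u/7+245,v/7+165)
obs=[("top",(200,230,60),t(38,116)),("top",(-100,230,60),t(115,546)),
("scene",(0,27,126),s(452,243)),("scene",(-77.6,2,105.6),s(362,85)),("scene",(-77.6,66,105.6),s(551,85)),
("top",(-77.6,66,105.6),t(349,458)),("top",(-77.6,2,105.6),t(440,438)),
("scene",(-100,230,60),(396,180)),("scene",(200,230,60),(419,306))]
def r(p):
    return np.concatenate([proj(n,S2W(p,P))[0]-np.array(o) for n,P,o in obs])
q=least_squares(r,[0.45,0.1,0.1],loss="soft_l1",f_scale=1.)
print(q.x);print(r(q.x).reshape(-1,2).round(2))
p=q.x
for P in [(0,27,126),(-60,34,102),(0,-64,78)]: print(P,S2W(p,P).round(4))
E
```

```text
[0.61798755 0.11273977 0.16917478]
[[-0.61 -3.13]
 [-2.35 -0.63]
 [-0.89 -0.7 ]
 [-2.4  -2.35]
 [ 0.29 -2.8 ]
 [-1.3  -0.32]
 [ 1.03 -0.08]
 [-2.9  -2.19]
 [ 3.77  0.8 ]]
(0, 27, 126) [[0.6134 0.1394 0.126 ]]
(-60, 34, 102) [[0.5531 0.1362 0.102 ]]
(0, -64, 78) [[0.6288 0.0497 0.078 ]]
```

```bash
cat >> h.py <<'E'
from rig import state
from scipy.spatial.transform import Rotation as R
def rot(q): return R.from_quat([q[1],q[2],q[3],q[0]])
def down(yaw): # tool x at yaw, z down
    c,s=np.cos(yaw),np.sin(yaw); return R.from_matrix(np.array([[c,s,0],[s,-c,0],[0,0,-1.]]))
def rows(p0,R0,p1,R1,n):
    "n rows equal world steps; prints cm/rad"
    p0=np.array(p0);p1=np.array(p1); w=(R0.inv()*R1).as_rotvec()/n; Rc=R0;out=[]
    for i in range(n):
        t=Rc.inv().apply((p1-p0)/n)*100; out.append(np.r_[t,w]); Rc=Rc*R.from_rotvec(w)
    return np.array(out)
E
python3 - <<'E'
from h import *
s=state(); R0=rot(s["tool_rot"])
T=np.eye(4);T[:3,:3]=R0.as_matrix();T[:3,3]=s["position"]
K,D,C=cam("wrist"); print(K, (np.linalg.inv(T)@C).round(3), R0.as_matrix().round(3))
print(rows(s["position"],R0,[0.54,0.14,0.33],down(0.169),15).round(2))
E
```

```text
[[324.19712846   0.         277.51115638]
 [  0.         324.19712846 207.93111426]
 [  0.           0.           1.        ]] [[ 1.    -0.    -0.     0.   ]
 [ 0.     0.973  0.23  -0.068]
 [ 0.    -0.23   0.973 -0.22 ]
 [ 0.     0.     0.     1.   ]] [[ 0.331 -0.943 -0.   ]
 [-0.943 -0.331  0.002]
 [-0.002 -0.    -1.   ]]
[[-3.52 -3.71 -1.09 -0.    0.   -0.09]
 [-3.16 -4.02 -1.09 -0.    0.   -0.09]
 [-2.77 -4.29 -1.1  -0.    0.   -0.09]
 [-2.35 -4.53 -1.1  -0.    0.   -0.09]
 [-1.92 -4.73 -1.1  -0.    0.   -0.09]
 [-1.47 -4.89 -1.1  -0.    0.   -0.09]
 [-1.01 -5.01 -1.1  -0.    0.   -0.09]
 [-0.54 -5.08 -1.1  -0.    0.   -0.09]
 [-0.06 -5.11 -1.1  -0.    0.   -0.09]
 [ 0.42 -5.09 -1.1  -0.    0.   -0.09]
 [ 0.89 -5.03 -1.1  -0.    0.   -0.09]
 [ 1.36 -4.92 -1.1  -0.    0.   -0.09]
 [ 1.81 -4.78 -1.1  -0.    0.   -0.09]
 [ 2.25 -4.59 -1.1  -0.    0.   -0.09]
 [ 2.67 -4.36 -1.1  -0.    0.   -0.09]]
```

Request:
jog_arm([
  {"tx": -3.5, "ty": -3.9, "tz": -1.2, "wx": 0, "wy": 0, "wz": -0.094},
  {"tx": -3.1, "ty": -4.2, "tz": -1.2, "wx": 0, "wy": 0, "wz": -0.094},
  {"tx": -2.7, "ty": -4.5, "tz": -1.2, "wx": 0, "wy": 0, "wz": -0.094},
  {"tx": -2.3, "ty": -4.8, "tz": -1.2, "wx": 0, "wy": 0, "wz": -0.094},
  {"tx": -1.8, "ty": -5.0, "tz": -1, "wx": 0, "wy": 0, "wz": -0.094},
], claw=0.4)

```text
time_s: 0.72
position: [0.3185, -0.3102, 0.2238]
tool_rot: [-0.0, 0.929, -0.371, 0.0]
wrist_force: [-0.2, -0.4, -0.1]
finger_gap: 0.599
```

Request:
jog_arm([
  {"tx": -1.3, "ty": -5.1, "tz": -0.5, "wx": 0, "wy": 0, "wz": -0.094},
  {"tx": -0.8, "ty": -5.2, "tz": -0.5, "wx": 0, "wy": 0, "wz": -0.094},
  {"tx": -0.3, "ty": -5.3, "tz": -0.5, "wx": 0, "wy": 0, "wz": -0.094},
  {"tx": 0.1, "ty": -5.3, "tz": -0.5, "wx": 0, "wy": 0, "wz": -0.094},
  {"tx": 0.6, "ty": -5.2, "tz": 0, "wx": 0, "wy": 0, "wz": -0.094},
])

```text
time_s: 1.35
position: [0.4474, -0.0802, 0.244]
tool_rot: [0.0, 0.99, -0.144, 0.0]
wrist_force: [0.7, -0.0, 0.5]
finger_gap: 0.603
```

```bash
python3 - <<'E'
from h import *
s=state(); print(s["position"],s["time_s"],s["finger_gap"])
print(rows(s["position"],rot(s["tool_rot"]),[0.585,0.16,0.24],down(0.169),5).round(3))
E
```

```text
[ 0.44738006 -0.08020757  0.24396294] 1.35 0.6025199867032939
[[ 1.264 -5.39   0.079  0.    -0.    -0.092]
 [ 1.753 -5.252  0.08   0.    -0.    -0.092]
 [ 2.227 -5.069  0.08   0.    -0.    -0.092]
 [ 2.682 -4.844  0.08   0.    -0.    -0.092]
 [ 3.115 -4.578  0.079  0.    -0.    -0.092]]
```

Request:
jog_arm([
  {"tx": 1.2, "ty": -5.3, "tz": 0, "wx": 0, "wy": 0, "wz": -0.09},
  {"tx": 1.7, "ty": -5.2, "tz": 0, "wx": 0, "wy": 0, "wz": -0.09},
  {"tx": 2.2, "ty": -5, "tz": 0, "wx": 0, "wy": 0, "wz": -0.09},
  {"tx": 2.6, "ty": -4.7, "tz": 0, "wx": 0, "wy": 0, "wz": -0.09},
  {"tx": 2.8, "ty": -4, "tz": 0, "wx": 0, "wy": 0, "wz": -0.09},
])

```text
time_s: 1.98
position: [0.5808, 0.1502, 0.2431]
tool_rot: [0.0, 0.997, 0.08, -0.0]
wrist_force: [0.6, -0.7, 0.2]
finger_gap: 0.598
```

```bash
python3 - <<'E'
from h import *
s=state(); print(s["position"],s["tool_rot"],s["dq"].round(3))
import pickle
vision.capture("wrist")  # let settle
pickle.dump(cam("wrist"),open("w1.pkl","wb")); im,d=vision.capture("wrist"); 
im2,d2=vision.capture("scene")
cv2.imwrite("pics/w1.png",im);np.save("w1.npy",d); cv2.imwrite("pics/s1.png",im2)
s=state(); print(s["position"],s["tool_rot"],s["dq"].round(3))
E
```

```text
[0.58080504 0.15016764 0.2430757 ] [ 7.94663962e-05  9.96771610e-01  8.02876485e-02 -4.94081334e-04] [ 0.542  0.589 -0.689 -0.005  0.094 -0.168]
[0.58026558 0.14996334 0.24226291] [ 1.21987839e-04  9.96808615e-01  7.98186200e-02 -1.24807968e-03] [-0.043 -0.038  0.034 -0.016  0.008  0.001]
```

View pics/w1.png

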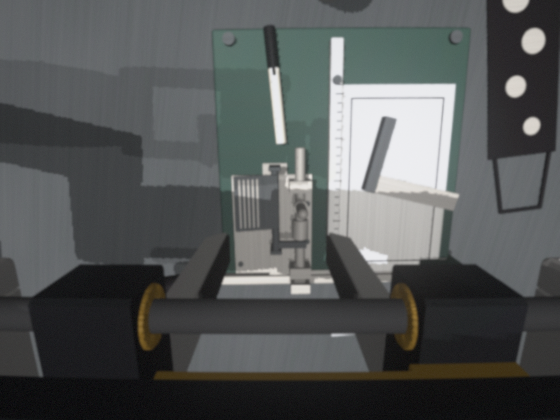

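Wrist view: the pad is at about (248,205), the handle at about (300,205), the rod along column 300, and the fingertips at about (222,238) and (340,238).

```bash
python3 - <<'E'
import cv2
a=cv2.imread("pics/w1.png")[140:300,205:365]; cv2.imwrite("pics/w1c.png",cv2.resize(a,(800,800),interpolation=cv2.INTER_CUBIC)[:600])
a=cv2.imread("pics/w1.png")[10:300,190:480]; cv2.imwrite("pics/w1d.png",cv2.resize(a,(580,580),interpolation=cv2.INTER_CUBIC))
E
```

```text
(no output)
```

View pics/w1c.png

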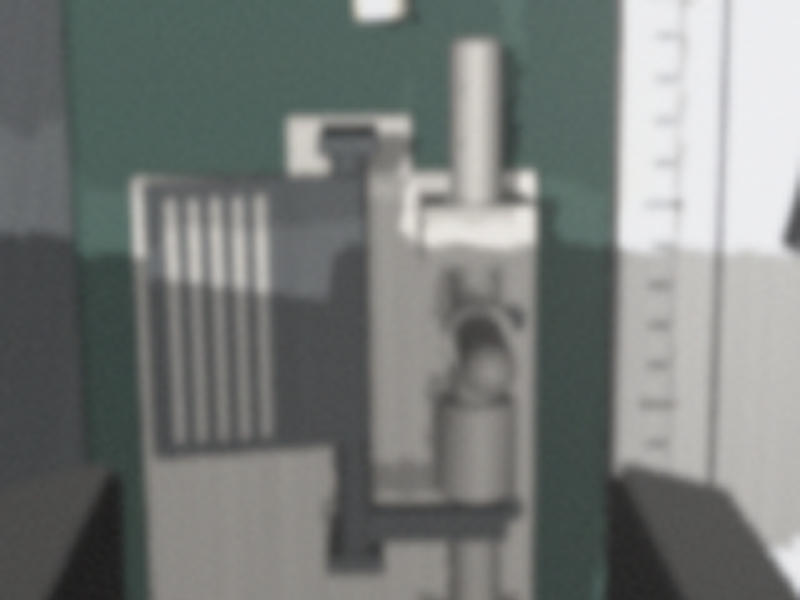

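View pics/w1d.png

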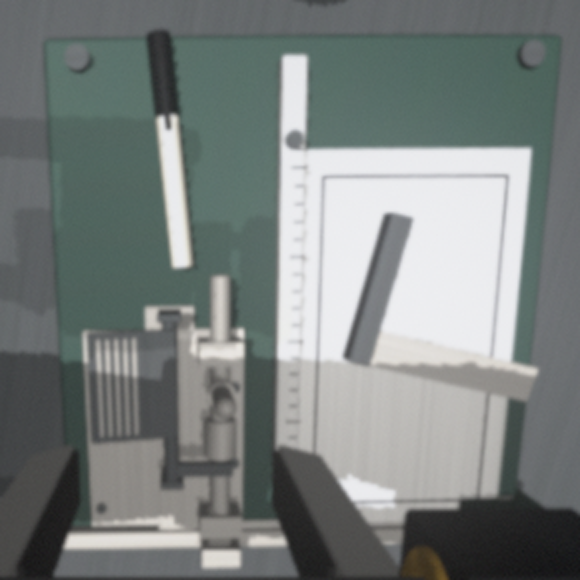

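View pics/s1.png

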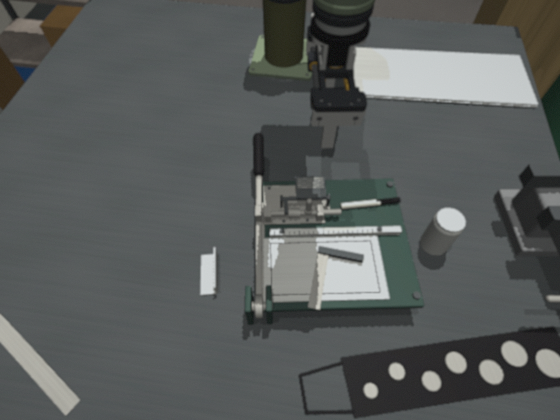

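```bash
cat > fit.py <<'E'
from h import *
import h,pickle
from scipy.optimize import least_squares
_c=h.cam
def cam2(n):
    return pickle.load(open("w1.pkl","rb")) if n=="w1" else _c(n)
h.cam=cam2
w=lambda u,v:(u/5+205,v/5+140)
d=lambda u,v:(u/2+190,v/2+10)
W=[("w1",(0,27,126),w(487,365)),("w1",(-77.6,66,105.6),w(152,182)),("w1",(-77.6,2,105.6),w(160,455)),
("w1",(-100,230,60),d(45,40)),("w1",(200,230,60),d(559,37))]
t=lambda u,v:(u/3.5+150,v/3.5+130)
s=lambda u,v:(u/7+245,v/7+165)
O=[("top",(200,230,60),t(38,116)),("top",(-100,230,60),t(115,546)),
("scene",(0,27,126),s(452,243)),("scene",(-77.6,2,105.6),s(362,85)),("scene",(-77.6,66,105.6),s(551,85)),
("top",(-77.6,66,105.6),t(349,458)),("top",(-77.6,2,105.6),t(440,438)),
("scene",(-100,230,60),(396,180)),("scene",(200,230,60),(419,306))]
def run(obs,x0):
    r=lambda p:np.concatenate([proj(n,S2W(p,P))[0]-np.array(o) for n,P,o in obs])
    q=least_squares(r,x0,loss="soft_l1"); print(q.x.round(4)); print(r(q.x).reshape(-1,2).round(1).tolist())
    for P in [(0,27,126),(-60,34,102)]: print(P,S2W(q.x,P).round(4))
if __name__=="__main__":
    run(W,[.6,.1,.17]); run(W,[.6,.1,.17,0])
    for c in("top","scene"): run([o for o in O if o[0]==c],[.6,.1,.17])
E
python3 fit.py
```

```text
[0.6207 0.1144 0.18  ]
[[1.9, 1.4], [-2.7, 0.2], [-1.8, 1.1], [-0.0, -1.0], [3.6, -1.2]]
(0, 27, 126) [[0.6158 0.141  0.126 ]]
(-60, 34, 102) [[0.5556 0.1371 0.102 ]]
[ 0.6211  0.1144  0.1841 -0.0063]
[[1.6, 0.0], [-1.8, -0.2], [-0.8, -0.3], [0.6, 1.0], [0.1, -0.3]]
(0, 27, 126) [[0.6161 0.141  0.1197]]
(-60, 34, 102) [[0.5559 0.1369 0.0957]]
[0.6175 0.1107 0.1818]
[[-0.6, -1.6], [-0.7, 0.7], [0.1, 0.1], [2.4, 0.0]]
(0, 27, 126) [[0.6127 0.1373 0.126 ]]
(-60, 34, 102) [[0.5524 0.1333 0.102 ]]
[0.6188 0.1135 0.1433]
[[-0.5, -0.0], [-1.2, -2.0], [1.6, -1.8], [-1.0, 0.2], [2.1, 4.5]]
(0, 27, 126) [[0.615  0.1402 0.126 ]]
(-60, 34, 102) [[0.5546 0.1386 0.102 ]]
```

```bash
python3 - <<'E'
from fit import *
dep=np.load("w1.npy"); K,D,T=cam2("w1")
def pt(u,v,r=1):
    z=np.median(dep[int(v)-r:int(v)+r+1,int(u)-r:int(u)+r+1]); n=cv2.undistortPoints(np.array([[[u,v]]],float),K,D)[0,0]
    return (T@np.r_[n*z,z,1])[:3].round(4)
print(D)
p=[.618,.113,.18]
for nm,(u,v) in dict(handle=w(487,362),padL=w(175,300),padmid=w(215,320),padR=w(310,320),padR2=w(330,230),base=w(250,540),sleeve=w(475,440),rodback=w(475,120),guide=w(480,228),nose=w(430,520),bed=d(100,150),bed2=d(240,60),sheet=d(450,260),rule=d(290,200),stock=d(390,260),table=d(20,300)).items():
    q=pt(u,v); c,s_=np.cos(p[2]),np.sin(p[2]); x,y=q[0]-p[0],q[1]-p[1]
    print(nm,(round(u),round(v)),q, "shear",(np.array([c*x+s_*y,-s_*x+c*y])*1000).round(1))
E
```

```text
[-0.03477616  0.          0.          0.          0.        ]
handle (302, 212) [0.6135 0.1428 0.1259] shear [ 0.9 30.1]
padL (240, 200) [0.5442 0.1406 0.1056] shear [-67.7  40.4]
padmid (248, 204) [0.5536 0.1371 0.1034] shear [-59.   35.2]
padR (267, 204) [0.5748 0.1396 0.0989] shear [-37.7  33.9]
padR2 (271, 186) [0.576  0.1608 0.0979] shear [-32.8  54.5]
base (255, 248) [0.5689 0.0715 0.0639] shear [-55.7 -32. ]
sleeve (300, 228) [0.6186 0.1148 0.0887] shear [0.9 1.7]
rodback (300, 164) [0.6052 0.1897 0.0844] shear [ 1.1 77.8]
guide (301, 186) [0.6105 0.1656 0.0888] shear [ 2.  53.1]
nose (291, 244) [0.6112 0.0941 0.0917] shear [-10.1 -17.4]
bed (240, 85) [0.521  0.2673 0.0606] shear [-67.8 169.2]
bed2 (310, 40) [0.593  0.3291 0.0613] shear [ 14.1 217.1]
sheet (415, 140) [0.7397 0.24   0.0632] shear [142.5 103.2]
rule (335, 110) [0.6346 0.2566 0.0749] shear [ 42.  138.3]
stock (385, 140) [0.6988 0.2333 0.0773] shear [101.  103.9]
table (200, 160) [0.4717 0.1654 0.0017] shear [-134.6   77.7]
```

Request:
jog_arm([
  {"tx": 0.1, "ty": -0.6, "tz": 2, "wx": 0, "wy": 0, "wz": -0.02},
  {"tx": 0, "ty": 0, "tz": 3, "wx": 0, "wy": 0, "wz": 0},
  {"tx": 0, "ty": 0, "tz": 3, "wx": 0, "wy": 0, "wz": 0},
  {"tx": 0, "ty": 0, "tz": 2.5, "wx": 0, "wy": 0, "wz": 0},
  {"tx": 0, "ty": 0, "tz": 0, "wx": 0, "wy": 0, "wz": 0},
], claw=0.495)

```text
time_s: 2.75
position: [0.5777, 0.1527, 0.1361]
tool_rot: [0.0, 0.996, 0.087, -0.003]
wrist_force: [-0.9, 0.9, -0.3]
finger_gap: 0.508
```

```bash
cat > look.py <<'E'
import sys
from h import *
tag=sys.argv[1]
s=state(); K,D,T=cam("wrist"); im,dep=vision.capture("wrist"); im2,d2=vision.capture("scene")
cv2.imwrite(f"pics/{tag}w.png",cv2.resize(im[130:310,190:380],None,fx=4,fy=3.3 if 0 else 3.3333,interpolation=cv2.INTER_CUBIC))
cv2.imwrite(f"pics/{tag}s.png",cv2.resize(im2[140:240,240:370],None,fx=6,fy=6,interpolation=cv2.INTER_CUBIC))
np.save(f"{tag}w.npy",dep)
p=(.6184,.1152,.18); c,n=np.cos(p[2]),np.sin(p[2]); x,y=s["position"][0]-p[0],s["position"][1]-p[1]
yaw=np.arctan2(*rot(s["tool_rot"]).as_matrix()[[1,0],[0,0]])
print("shear TCP",(c*x+n*y)*1e3,(-n*x+c*y)*1e3,s["position"][2]*1e3,"yaw",yaw,"z",rot(s["tool_rot"]).as_matrix()[:,2].round(4),"F",s["wrist_force"].round(2),"gap",s["finger_gap"]*94,"t",s["time_s"])
E
python3 look.py a
```

```text
shear TCP -33.363851803758024 44.22815120172043 136.1228041839953 yaw 0.17505973840641292 z [-0.0063 -0.0012 -1.    ] F [-0.95  0.86 -0.3 ] gap 47.75307782906655 t 2.75
```

View pics/aw.png

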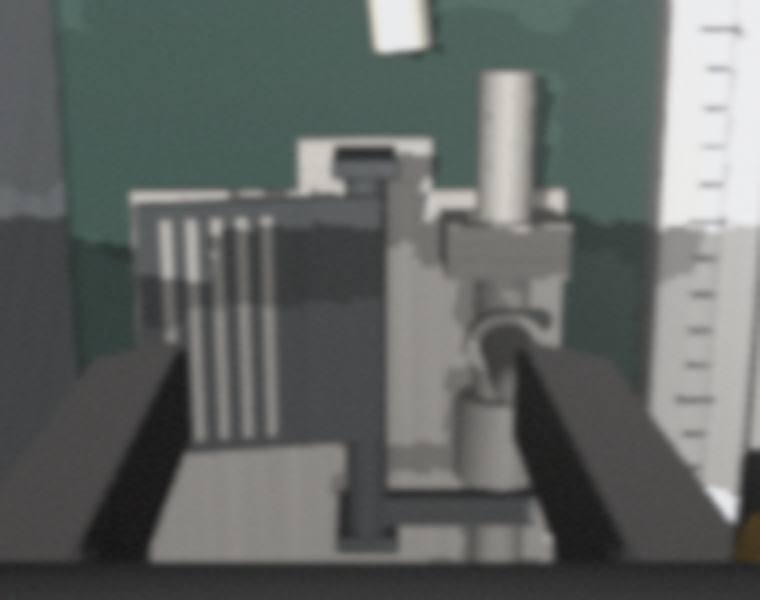

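View pics/as.png

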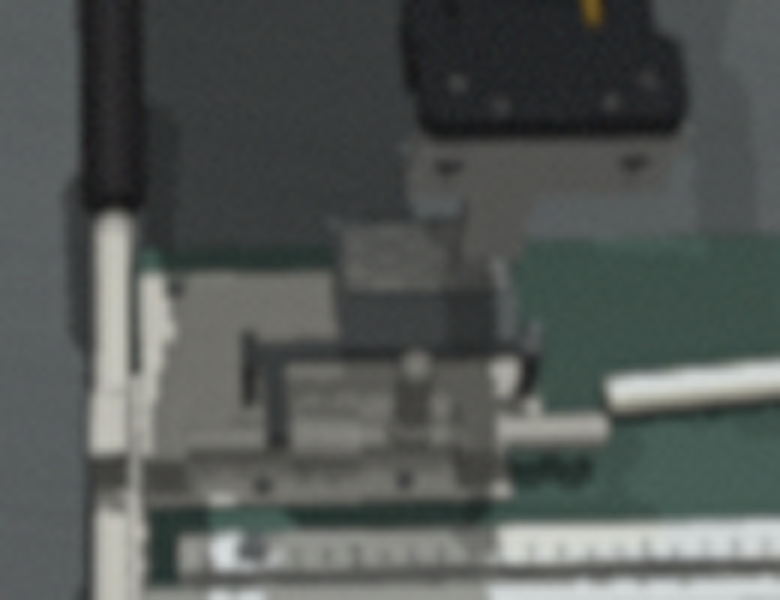

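```bash
python3 - <<'E'
from h import *
s=state(); print(s["position"],s["dq"].round(3),s["wrist_force"].round(2))
R0=rot(s["tool_rot"]);
for X in (23.9,36.4,-23.9,-36.4):
  for Y in (-8,8):
    P=s["position"]+R0.apply([X/1e3,Y/1e3,0]); u=proj("wrist",P)[0]; print(X,Y,u.round(1),((u-[190,130])*[4,3.3333]).round())
for P in [(0,27,126),(0,33,126),(6,27,126),(-6,27,126)]:
    u=proj("wrist",S2W((.6184,.1152,.18),P))[0]; print(P,u.round(1),((u-[190,130])*[4,3.3333]).round())
E
sleep 0; python3 - <<'E'
import cv2
a=cv2.imread("pics/aw.png")
E
python3 - <<'E'
import sys; sys.path.insert(0,".")
from h import *
dep=np.load("aw.npy"); K,D,T=cam("wrist")
p=(.6184,.1152,.18); c,n=np.cos(p[2]),np.sin(p[2])
for v in range(220,256,3):
  o=[]
  for u in range(300,340,3):
    z=dep[v,u]; m=cv2.undistortPoints(np.array([[[u,v]]],float),K,D)[0,0]; q=(T@np.r_[m*z,z,1])[:3]; o.append(int(q[2]*1000))
  print(v,o)
E
```

```text
[0.58058822 0.15350125 0.1394866 ] [ 0.007 -0.012 -0.029  0.    -0.001 -0.002] [ 0.86 -0.87  0.37]
23.9 -8 [309.3 217. ] [477. 290.]
23.9 8 [308.8 238.7] [475. 362.]
36.4 -8 [327.1 217. ] [548. 290.]
36.4 8 [326.3 238.6] [545. 362.]
-23.9 -8 [241.2 217. ] [205. 290.]
-23.9 8 [241.8 238.7] [207. 362.]
-36.4 -8 [223.4 217. ] [134. 290.]
-36.4 8 [224.3 238.7] [137. 362.]
(0, 27, 126) [315.4 244.6] [502. 382.]
(0, 33, 126) [315.6 237.1] [502. 357.]
(6, 27, 126) [323.3 244.5] [533. 382.]
(-6, 27, 126) [307.5 244.6] [470. 382.]
220 [66, 67, 67, 85, 87, 89, 87, 85, 68, 66, 65, 65, 64, 65]
223 [66, 67, 68, 86, 90, 93, 92, 86, 69, 66, 64, 64, 63, 65]
226 [66, 66, 65, 94, 93, 94, 95, 94, 68, 70, 63, 64, 63, 64]
229 [66, 67, 90, 94, 98, 100, 102, 98, 93, 67, 64, 64, 65, 64]
232 [67, 67, 93, 93, 105, 110, 110, 108, 180, 67, 65, 64, 64, 64]
235 [66, 67, 67, 94, 110, 116, 118, 180, 186, 185, 185, 186, 65, 65]
238 [66, 66, 66, 94, 115, 123, 123, 186, 190, 192, 191, 191, 191, 191]
241 [66, 66, 65, 85, 119, 126, 128, 191, 191, 196, 196, 196, 196, 196]
244 [67, 66, 67, 86, 121, 128, 128, 192, 196, 201, 201, 200, 201, 200]
247 [67, 67, 82, 84, 88, 127, 130, 191, 201, 203, 205, 205, 204, 205]
250 [66, 81, 88, 88, 90, 127, 181, 191, 203, 205, 209, 210, 209, 210]
253 [66, 82, 88, 92, 90, 92, 181, 193, 203, 209, 213, 214, 213, 213]
```

```bash
python3 - <<'E'
from h import *
im,d=vision.capture("scene"); np.save("sc2.npy",d)
cv2.imwrite("pics/b_s.png",cv2.resize(im[80:240,240:400],(800,800),interpolation=cv2.INTER_CUBIC)[:600])
s=state();R0=rot(s["tool_rot"])
for X in (23.9,36.4,-23.9,-36.4):
  for Z in (0,-20,-40,-60):
    u=proj("scene",s["position"]+R0.apply([X/1e3,0,Z/1e3]))[0]; v=np.round(u).astype(int)
    K,D,T=cam("scene"); e=(np.linalg.inv(T)@np.r_[s["position"]+R0.apply([X/1e3,0,Z/1e3]),1])[2]
    print(X,Z,((u-[240,80])*5).round(),"expected depth",e.round(3),"seen",d[v[1],v[0]].round(3))
im,d=vision.capture("wrist"); cv2.imwrite("pics/b_w.png",im)
E
```

```text
23.9 0 [395. 563.] expected depth 0.752 seen 0.806
23.9 -20 [400. 533.] expected depth 0.736 seen 0.811
23.9 -40 [404. 501.] expected depth 0.719 seen 0.696
23.9 -60 [409. 468.] expected depth 0.702 seen 0.682
36.4 0 [398. 589.] expected depth 0.746 seen 0.804
36.4 -20 [402. 559.] expected depth 0.729 seen 0.806
36.4 -40 [407. 528.] expected depth 0.712 seen 0.815
36.4 -60 [412. 495.] expected depth 0.695 seen 0.695
-23.9 0 [386. 467.] expected depth 0.779 seen 0.693
-23.9 -20 [390. 436.] expected depth 0.762 seen 0.597
-23.9 -40 [394. 404.] expected depth 0.745 seen 0.57
-23.9 -60 [399. 370.] expected depth 0.728 seen 0.573
-36.4 0 [383. 444.] expected depth 0.785 seen 0.6
-36.4 -20 [387. 412.] expected depth 0.769 seen 0.573
-36.4 -40 [392. 379.] expected depth 0.752 seen 0.57
-36.4 -60 [396. 345.] expected depth 0.735 seen 0.578
```

View pics/b_s.png

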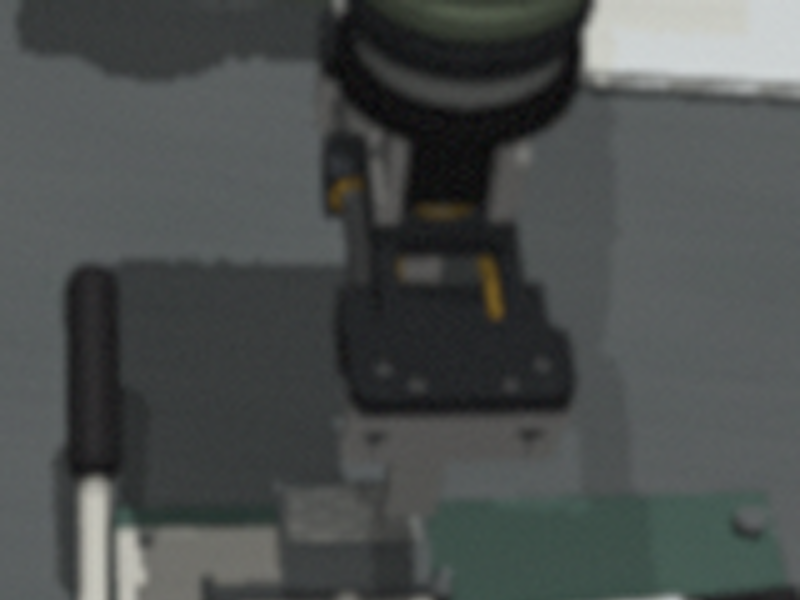

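View pics/b_w.png

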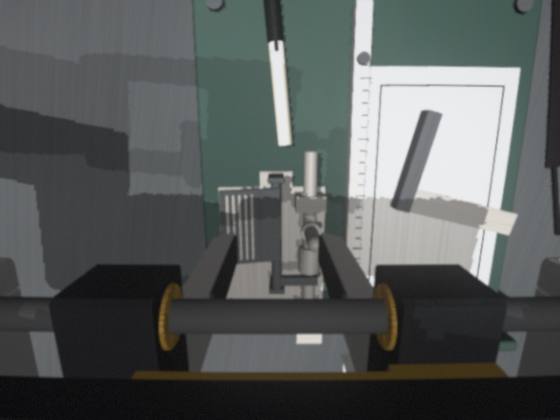

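```bash
python3 - <<'E'
from h import *
import h
def cloud(n):
    s=state();K,D,T=cam(n); im,d=vision.capture(n)
    v,u=np.mgrid[0:420,0:560]; m=cv2.undistortPoints(np.c_[u.ravel(),v.ravel()].astype(float)[:,None],K,D)[:,0]
    z=d.ravel(); P=np.c_[m*z[:,None],z]; P=P@T[:3,:3].T+T[:3,3]; ok=z>0
    Q=rot(s["tool_rot"]).inv().apply(P-s["position"])*1000
    print(n,s["position"],s["time_s"]); return Q,ok,P
for n in("wrist","scene","top"):
    Q,ok,P=cloud(n)
    for lo in range(-100,20,10):
        m=ok&(abs(Q[:,0])<70)&(abs(Q[:,1])<45)&(Q[:,2]>lo)&(Q[:,2]<=lo+10)
        if m.sum()>3:
            q=Q[m]; r=q[q[:,0]>0]; l=q[q[:,0]<0]
            f=lambda a:np.percentile(a,[3,97],axis=0)[:,:2].round().tolist() if len(a)>3 else None
            print(lo,m.sum(),"R",f(r),"L",f(l))
E
```

```text
wrist [0.58167479 0.1540294  0.14064123] 2.95
-100 824 R [[25.0, -10.0], [37.0, 1.0]] L [[-34.0, -10.0], [-22.0, 0.0]]
-90 744 R [[25.0, -10.0], [37.0, 5.0]] L [[-34.0, -10.0], [-22.0, 6.0]]
-80 612 R [[25.0, -10.0], [37.0, 6.0]] L [[-34.0, -10.0], [-22.0, 6.0]]
-70 519 R [[25.0, -10.0], [36.0, 6.0]] L [[-33.0, -10.0], [-22.0, 6.0]]
-60 419 R [[25.0, -10.0], [37.0, 6.0]] L [[-33.0, -10.0], [-22.0, 6.0]]
-50 278 R [[25.0, -10.0], [34.0, 6.0]] L [[-32.0, -10.0], [-22.0, 7.0]]
10 157 R [[24.0, 13.0], [33.0, 23.0]] L None
scene [0.58172548 0.15418209 0.14067923] 3.0
-80 39 R [[36.0, -8.0], [38.0, 10.0]] L None
-70 38 R [[29.0, -8.0], [39.0, 10.0]] L None
-60 37 R [[32.0, -8.0], [38.0, 10.0]] L None
-50 9 R [[30.0, -5.0], [38.0, 10.0]] L None
10 23 R [[27.0, 15.0], [36.0, 24.0]] L None
top [0.58165198 0.15430466 0.14051795] 3.05
```

```bash
python3 - <<'E'
from h import *
import h
def cloud(n,d,s,cm):
    K,D,T=cm
    v,u=np.mgrid[0:420,0:560]; m=cv2.undistortPoints(np.c_[u.ravel(),v.ravel()].astype(float)[:,None],K,D)[:,0]
    z=d.ravel(); P=np.c_[m*z[:,None],z]; P=P@T[:3,:3].T+T[:3,3]
    return rot(s["tool_rot"]).inv().apply(P-s["position"])*1000,z>0
s=state()
Q,ok=cloud("scene",np.load("sc2.npy"),s,cam("scene"))
for lo in range(-220,20,10):
    m=ok&(abs(Q[:,0])<110)&(abs(Q[:,1])<60)&(Q[:,2]>lo)&(Q[:,2]<=lo+10)
    if m.sum()>3: print(lo,m.sum(),np.percentile(Q[m],[2,98],axis=0)[:,:2].round().tolist())
import pickle
s1=dict(position=np.array([0.58026558,0.14996334,0.24226291]),tool_rot=np.array([0,0.9968,0.0798,-.0012]))
Q,ok=cloud("w",np.load("w1.npy"),s1,pickle.load(open("w1.pkl","rb")))
for lo in range(-100,20,5):
    m=ok&(abs(Q[:,0])<70)&(abs(Q[:,1])<45)&(Q[:,2]>lo)&(Q[:,2]<=lo+5)
    if m.sum()>3: print(lo,m.sum(),np.percentile(Q[m],[2,98],axis=0)[:,:2].round().tolist())
E
```

```text
-220 30 [[5.0, -31.0], [19.0, 35.0]]
-210 86 [[10.0, -22.0], [19.0, 21.0]]
-200 144 [[-1.0, -21.0], [19.0, 21.0]]
-190 222 [[-72.0, -22.0], [85.0, 32.0]]
-180 1235 [[-63.0, -29.0], [90.0, 34.0]]
-170 320 [[-74.0, -31.0], [89.0, 35.0]]
-160 376 [[-73.0, -30.0], [85.0, 35.0]]
-150 229 [[-72.0, -30.0], [82.0, 35.0]]
-140 64 [[-72.0, -30.0], [82.0, 35.0]]
-120 28 [[-26.0, -8.0], [-23.0, 5.0]]
-110 10 [[-26.0, -8.0], [-23.0, 4.0]]
-80 35 [[35.0, -8.0], [38.0, 10.0]]
-70 40 [[29.0, -7.0], [38.0, 11.0]]
-60 34 [[35.0, -7.0], [38.0, 10.0]]
-50 14 [[27.0, -7.0], [37.0, 11.0]]
10 24 [[27.0, 16.0], [37.0, 25.0]]
-100 438 [[-35.0, -15.0], [44.0, -4.0]]
-95 424 [[-35.0, -15.0], [44.0, -2.0]]
-90 405 [[-35.0, -15.0], [44.0, 1.0]]
-85 387 [[-35.0, -15.0], [44.0, 2.0]]
-80 361 [[-35.0, -15.0], [44.0, 2.0]]
-75 299 [[-35.0, -15.0], [44.0, 2.0]]
-70 290 [[-35.0, -15.0], [44.0, 2.0]]
-65 264 [[-35.0, -15.0], [44.0, 2.0]]
-60 247 [[-34.0, -15.0], [44.0, 2.0]]
-55 219 [[-34.0, -15.0], [44.0, 2.0]]
-50 175 [[-34.0, -15.0], [42.0, 2.0]]
-45 116 [[-29.0, -15.0], [38.0, 2.0]]
```

Request:
jog_arm([
  {"tx": -0.15, "ty": 0, "tz": 1.5, "wx": 0, "wy": 0, "wz": 0},
  {"tx": 0, "ty": 0, "tz": 2, "wx": 0, "wy": 0, "wz": 0},
  {"tx": 0, "ty": 0, "tz": 1.8, "wx": 0, "wy": 0, "wz": 0},
  {"tx": 0, "ty": 0, "tz": 0.7, "wx": 0, "wy": 0, "wz": 0},
  {"tx": 0, "ty": 0, "tz": 0, "wx": 0, "wy": 0, "wz": 0},
])

```text
time_s: 3.72
position: [0.5785, 0.1541, 0.0778]
tool_rot: [0.0, 0.996, 0.088, -0.001]
wrist_force: [0.2, 0.2, -0.0]
finger_gap: 0.504
```

```bash
cat > look2.py <<'E'
import sys
from h import *
tag=sys.argv[1]
p=(.6184,.1152,.18); c,n=np.cos(p[2]),np.sin(p[2])
sh=lambda P:np.c_[c*(P[:,0]-p[0])+n*(P[:,1]-p[1]),-n*(P[:,0]-p[0])+c*(P[:,1]-p[1]),P[:,2]]*1e3
def cloud(d,cm):
    K,D,T=cm; v,u=np.mgrid[0:420,0:560]; m=cv2.undistortPoints(np.c_[u.ravel(),v.ravel()].astype(float)[:,None],K,D)[:,0]
    z=d.ravel(); P=np.c_[m*z[:,None],z]; return P@T[:3,:3].T+T[:3,3],z>0
vision.capture("top") if len(sys.argv)>2 else None
s=state(); cm=cam("wrist"); im,d=vision.capture("wrist"); np.save(tag+".npy",d)
cv2.imwrite(f"pics/{tag}w.png",im)
cv2.imwrite(f"pics/{tag}wc.png",cv2.resize(im[150:310,200:400],None,fx=3.75,fy=3.75,interpolation=cv2.INTER_CUBIC))
P,ok=cloud(d,cm); Q=rot(s["tool_rot"]).inv().apply(P-s["position"])*1e3; S=sh(P)
print("t",s["time_s"],"TCP shear",sh(s["position"][None]).round(1),"F",s["wrist_force"].round(2),"gap",(s["finger_gap"]*94).round(1),"zaxis",rot(s["tool_rot"]).as_matrix()[:,2].round(4))
for sg,nm in((1,"B"),(-1,"A")):
    m=ok&(abs(Q[:,1])<16)&(Q[:,0]*sg>15)&(Q[:,0]*sg<45)&(Q[:,2]<-36)&(Q[:,2]>-75)
    F=S[m]; print(nm,"shear 3/97%",np.percentile(F,[2,98],axis=0).round(1).tolist(),"minz",np.sort(F[:,2])[[0,3,10,20]].round(1))
m=ok&(abs(S[:,0])<14)&(S[:,1]>-20)&(S[:,1]<40)&(S[:,2]>118)&(S[:,2]<132)
if m.sum()>3: print("pin",m.sum(),np.percentile(S[m],[3,50,97],axis=0).round(1).tolist())
for x0 in(-70,-60,-50,-40):
    m=ok&(abs(S[:,0]-x0)<3)&(S[:,1]>5)&(S[:,1]<63)&(S[:,2]<108)&(S[:,2]>90)
    if m.sum(): print("pad",x0,m.sum(),np.median(S[m][:,2]).round(1))
E
python3 look2.py c
```

```text
Traceback (most recent call last):
  File "look2.py", line 14, in <module>
    print("t",s["time_s"],"TCP shear",sh(s["position"][None]).round(1),"F",s["wrist_force"].round(2),"gap",(s["finger_gap"]*94).round(1),"zaxis",rot(s["tool_rot"]).as_matrix()[:,2].round(4))
                                                                                                           ^^^^^^^^^^^^^^^^^^^^^^^^^^
AttributeError: 'float' object has no attribute 'round'
```

View pics/cwc.png

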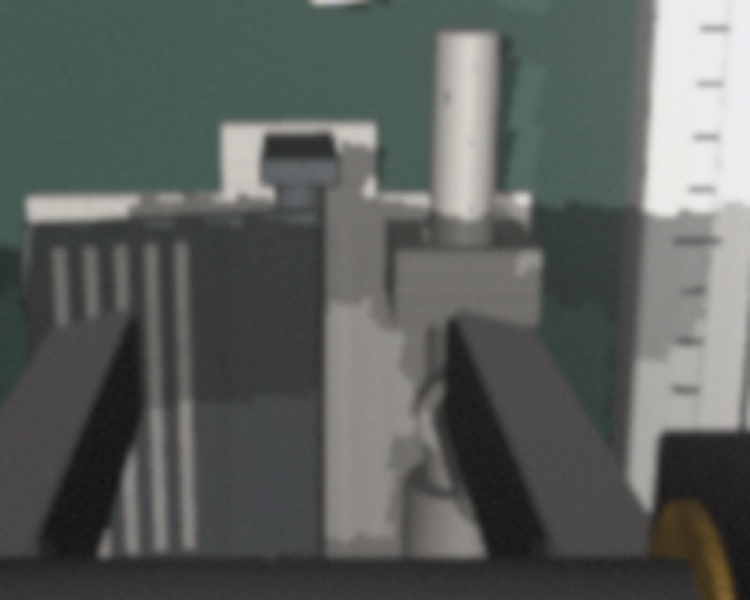

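```bash
sed -i 's/(s\["finger_gap"\]\*94).round(1)/round(s["finger_gap"]*94,1)/' look2.py; python3 look2.py d
```

```text
t 3.775 TCP shear [[-31.6  45.4  78.7]] F [ 0.61 -0.1  -0.09] gap 47.5 zaxis [ 0.  0. -1.]
B shear 3/97% [[-6.4, 38.2, 120.4], [5.1, 55.5, 153.1]] minz [114.8 118.2 120.  121. ]
A shear 3/97% [[-65.1, 38.7, 120.9], [-53.6, 55.7, 153.1]] minz [118.7 119.6 120.6 121.5]
pin 81 [[-6.3, 22.6, 119.0], [-4.2, 26.9, 123.8], [-1.9, 39.8, 128.9]]
pad -70 242 105.5
pad -60 381 103.3
pad -50 787 101.4
pad -40 768 99.2
```

Request:
jog_arm([
  {"tx": 0, "ty": 0, "tz": 0.8, "wx": 0, "wy": 0, "wz": 0},
  {"tx": 0, "ty": 0, "tz": 0.6, "wx": 0, "wy": 0, "wz": 0},
  {"tx": 0, "ty": 0, "tz": 0.25, "wx": 0, "wy": 0, "wz": 0},
  {"tx": 0, "ty": 0, "tz": 0.15, "wx": 0, "wy": 0, "wz": 0},
  {"tx": 0, "ty": 0, "tz": 0, "wx": 0, "wy": 0, "wz": 0},
])

```text
time_s: 4.45
position: [0.5789, 0.1542, 0.0613]
tool_rot: [-0.0, 0.996, 0.088, -0.0]
wrist_force: [-1.7, 0.3, 5.0]
finger_gap: 0.51
```

```bash
python3 look2.py e
```

```text
t 4.45 TCP shear [[-31.8  45.4  61.3]] F [-1.73  0.32  4.98] gap 47.9 zaxis [-2.e-04  0.e+00 -1.e+00]
B shear 3/97% [[-6.6, 37.9, 103.2], [4.9, 55.5, 135.7]] minz [ 97.5 101.5 102.3 103.8]
A shear 3/97% [[-74.7, 31.0, 99.7], [-47.4, 61.0, 134.9]] minz [98.8 99.  99.3 99.4]
pin 62 [[-6.6, 25.1, 118.6], [-4.7, 27.9, 122.6], [-3.3, 39.6, 131.2]]
pad -70 263 104.4
pad -60 259 102.6
pad -50 811 100.8
pad -40 809 98.9
```

View pics/ewc.png

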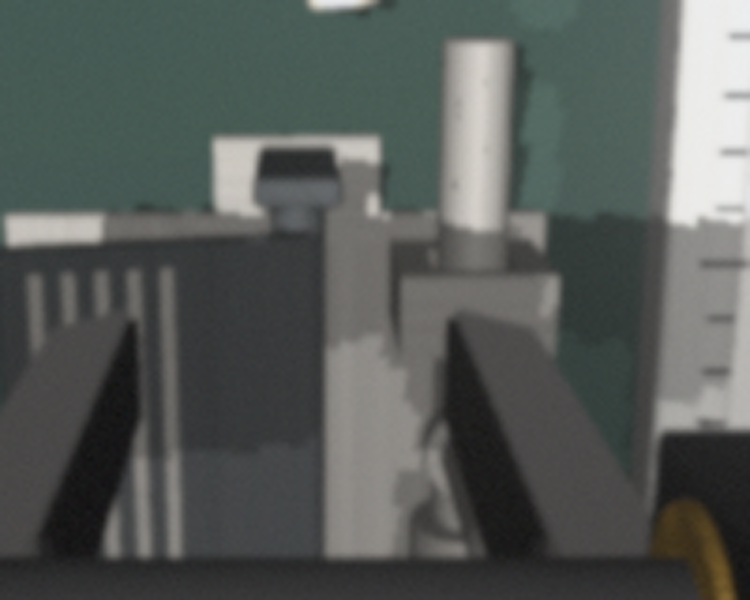

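In contact: Fz is 5 N and the pad has only just started turning. I'll go about 5 mm further down.

Request:
jog_arm([
  {"tx": 0, "ty": 0, "tz": 0.15, "wx": 0, "wy": 0, "wz": 0},
  {"tx": 0, "ty": 0, "tz": 0.15, "wx": 0, "wy": 0, "wz": 0},
  {"tx": 0, "ty": 0, "tz": 0.15, "wx": 0, "wy": 0, "wz": 0},
  {"tx": 0, "ty": 0, "tz": 0, "wx": 0, "wy": 0, "wz": 0},
  {"tx": 0, "ty": 0, "tz": 0, "wx": 0, "wy": 0, "wz": 0},
])

```text
time_s: 5.12
position: [0.5781, 0.154, 0.0568]
tool_rot: [0.0, 0.996, 0.088, -0.001]
wrist_force: [-4.8, -1.0, 6.8]
finger_gap: 0.505
```

```bash
python3 look2.py f; python3 -c "
import sys
from h import *
im,d=vision.capture('scene'); cv2.imwrite('pics/fs.png',cv2.resize(im[150:230,240:350],None,fx=7,fy=7,interpolation=cv2.INTER_CUBIC)); print(state()['wrist_force'])"
```

```text
t 5.125 TCP shear [[-32.7  45.4  56.8]] F [-4.8  -0.99  6.8 ] gap 47.4 zaxis [-2.e-03 -4.e-04 -1.e+00]
B shear 3/97% [[-7.4, 38.6, 98.7], [4.3, 55.5, 131.4]] minz [96.8 97.6 98.3 99.4]
A shear 3/97% [[-76.3, 30.9, 96.4], [-48.1, 61.1, 130.8]] minz [95.3 95.8 96.  96.2]
pin 37 [[-7.3, 26.4, 118.5], [-7.0, 37.8, 122.1], [-4.4, 39.9, 130.9]]
pad -70 227 97.8
pad -60 316 97.7
pad -50 794 97.4
pad -40 803 97.0
[-4.55413244 -1.05638545  6.87846613]
```

View pics/fwc.png

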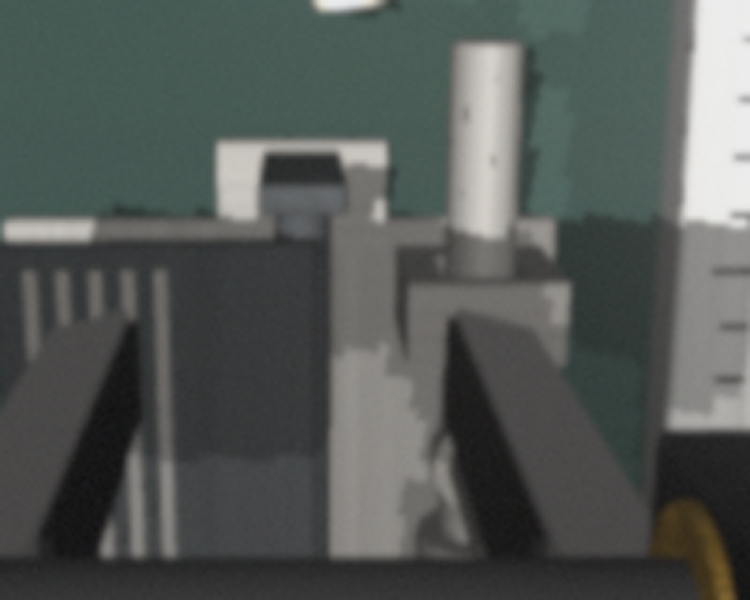

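View pics/fs.png

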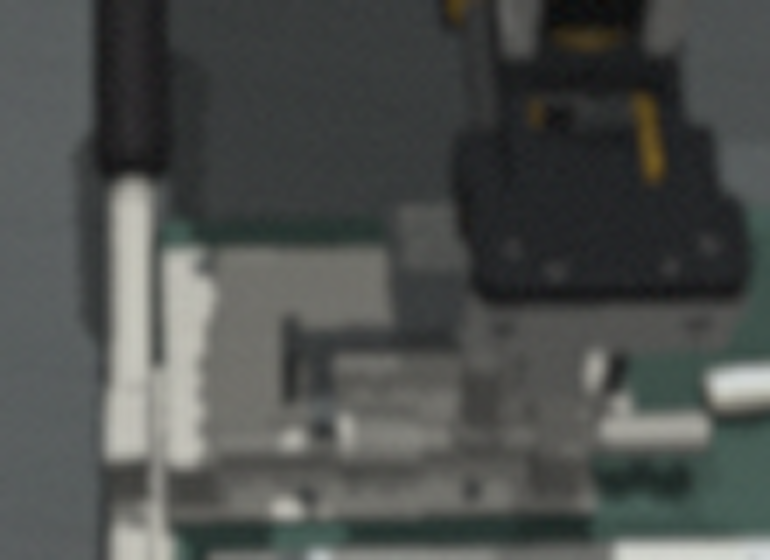

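Pad slope is about 0.03 rad (turn ≈0.17), so the bolt is free. I'll slide towards the shear's -y, with a slight extra press.

Request:
jog_arm([
  {"tx": 0.1, "ty": 0.3, "tz": 0.05, "wx": 0, "wy": 0, "wz": 0},
  {"tx": 0, "ty": 0.3, "tz": 0, "wx": 0, "wy": 0, "wz": 0},
  {"tx": 0, "ty": 0.4, "tz": 0, "wx": 0, "wy": 0, "wz": 0},
  {"tx": 0, "ty": 0.4, "tz": 0, "wx": 0, "wy": 0, "wz": 0},
  {"tx": 0, "ty": 0, "tz": 0, "wx": 0, "wy": 0, "wz": 0},
])

```text
time_s: 5.85
position: [0.5829, 0.1433, 0.0569]
tool_rot: [-0.002, 0.996, 0.088, 0.001]
wrist_force: [-3.2, 5.0, 6.6]
finger_gap: 0.504
```

```bash
python3 look2.py g
```

```text
t 5.85 TCP shear [[-29.9  34.   56.9]] F [-3.22  5.    6.57] gap 47.4 zaxis [ 0.0012  0.0048 -1.    ]
B shear 3/97% [[-5.2, 18.4, 97.0], [6.7, 43.8, 131.5]] minz [93.1 93.8 95.6 97.2]
A shear 3/97% [[-74.2, 19.4, 96.3], [-45.5, 49.5, 130.4]] minz [95.5 95.7 95.9 96.1]
pin 190 [[-5.0, 17.1, 118.6], [-4.7, 28.0, 124.1], [-3.0, 39.6, 131.4]]
pad -70 485 97.7
pad -60 408 97.7
pad -50 997 97.5
pad -40 958 97.1
```

View pics/gwc.png

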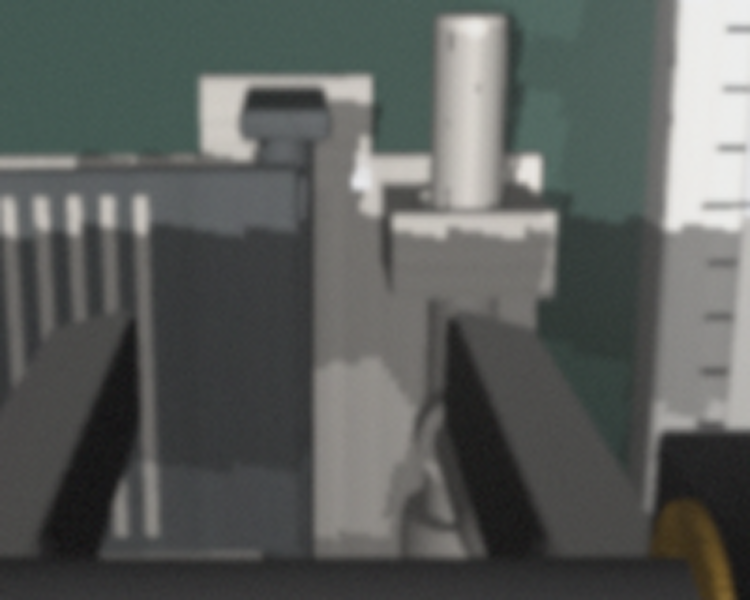

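The bolt is moving freely, with about 5 N side force and the catch still down. Continuing.

Request:
jog_arm([
  {"tx": 0, "ty": 0.4, "tz": 0, "wx": 0, "wy": 0, "wz": 0},
  {"tx": 0, "ty": 0.5, "tz": 0, "wx": 0, "wy": 0, "wz": 0},
  {"tx": 0, "ty": 0.5, "tz": 0, "wx": 0, "wy": 0, "wz": 0},
  {"tx": 0, "ty": 0.5, "tz": 0, "wx": 0, "wy": 0, "wz": 0},
  {"tx": 0, "ty": 0.4, "tz": 0, "wx": 0, "wy": 0, "wz": 0},
])

```text
time_s: 6.52
position: [0.587, 0.1212, 0.0569]
tool_rot: [-0.003, 0.996, 0.088, 0.001]
wrist_force: [-1.0, 7.2, 7.3]
finger_gap: 0.503
```

```bash
python3 look2.py h1
```

```text
t 6.525 TCP shear [[-29.8  11.5  56.9]] F [-0.98  7.18  7.3 ] gap 47.3 zaxis [ 0.0014  0.0056 -1.    ]
B shear 3/97% [[-5.1, -4.1, 97.7], [6.6, 21.3, 131.4]] minz [93.3 94.2 96.1 97.8]
A shear 3/97% [[-74.2, 3.8, 96.3], [-45.5, 27.0, 130.9]] minz [95.4 95.7 95.9 96. ]
pin 460 [[-4.8, -4.7, 118.5], [-3.2, 19.6, 124.6], [6.6, 21.2, 131.5]]
pad -70 915 97.8
pad -60 813 97.5
pad -50 1062 97.4
pad -40 1031 97.0
```

View pics/h1wc.png

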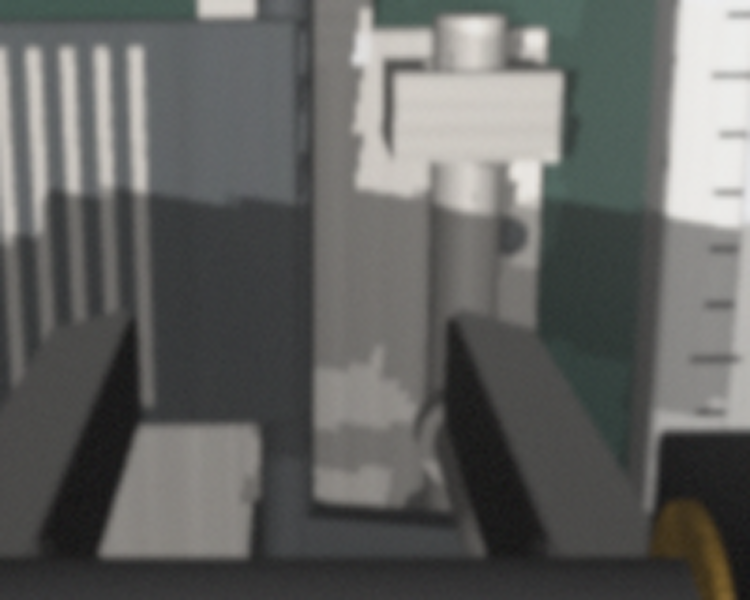

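Request:
jog_arm([
  {"tx": 0, "ty": 0.3, "tz": 0, "wx": 0, "wy": 0, "wz": 0},
  {"tx": 0, "ty": 0.2, "tz": 0, "wx": 0, "wy": 0, "wz": 0},
  {"tx": 0, "ty": 0.2, "tz": 0, "wx": 0, "wy": 0, "wz": 0},
  {"tx": 0, "ty": 0.1, "tz": 0, "wx": 0, "wy": 0, "wz": 0},
  {"tx": 0, "ty": 0, "tz": 0, "wx": 0, "wy": 0, "wz": 0},
])

```text
time_s: 7.2
position: [0.5878, 0.117, 0.057]
tool_rot: [-0.006, 0.996, 0.089, 0.001]
wrist_force: [-3.5, 14.5, 7.3]
finger_gap: 0.507
```

```bash
python3 look2.py i; python3 -c "
from h import *
im,d=vision.capture('scene'); cv2.imwrite('pics/is.png',cv2.resize(im[150:230,240:350],None,fx=7,fy=7,interpolation=cv2.INTER_CUBIC))"
```

```text
t 7.2 TCP shear [[-29.8   7.3  57. ]] F [-3.5  14.53  7.32] gap 47.7 zaxis [ 6.000e-04  1.130e-02 -9.999e-01]
B shear 3/97% [[-5.1, -8.3, 97.8], [6.7, 16.8, 131.6]] minz [94.  94.2 95.8 98.2]
A shear 3/97% [[-74.3, 1.2, 96.3], [-45.6, 22.5, 130.8]] minz [95.4 95.8 95.9 96.2]
pin 474 [[-4.8, -9.4, 118.2], [-3.2, 15.0, 124.6], [6.5, 16.6, 131.6]]
pad -70 995 97.8
pad -60 921 97.7
pad -50 1087 97.5
pad -40 1049 97.1
```

View pics/iwc.png

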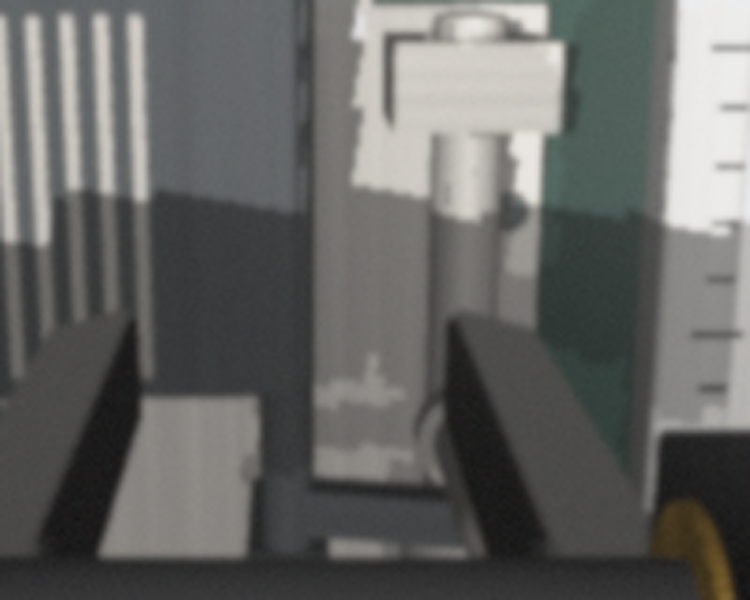

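View pics/is.png

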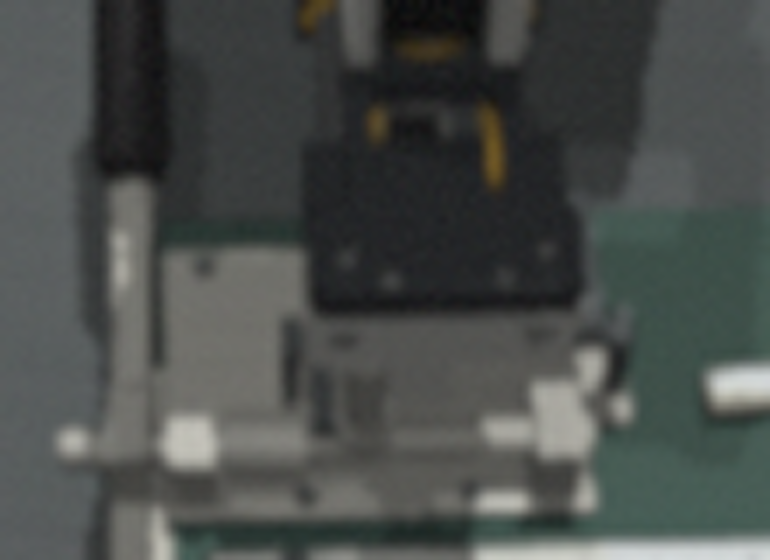

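```bash
python3 - <<'E'
from h import *
import pickle
p=(.6184,.1152,.18); c,n=np.cos(p[2]),np.sin(p[2])
sh=lambda P:np.c_[c*(P[:,0]-p[0])+n*(P[:,1]-p[1]),-n*(P[:,0]-p[0])+c*(P[:,1]-p[1]),P[:,2]]*1e3
def cloud(d,cm):
    K,D,T=cm; v,u=np.mgrid[0:420,0:560]; m=cv2.undistortPoints(np.c_[u.ravel(),v.ravel()].astype(float)[:,None],K,D)[:,0]
    z=d.ravel(); P=np.c_[m*z[:,None],z]; return P@T[:3,:3].T+T[:3,3],z>0
for nm,f,cm in(("start","w1.npy",pickle.load(open("w1.pkl","rb"))),("now","i.npy",cam("wrist"))):
    P,ok=cloud(np.load(f),cm); S=sh(P)
    m=ok&(abs(S[:,0])<4)&(S[:,1]>40)&(S[:,1]<130)&(S[:,2]>78)&(S[:,2]<92)
    a=S[m]; r=a[a[:,2]<86.7]; print(nm,m.sum(),"rod rear y",np.sort(r[:,1])[[-1,-5,-10]].round(1) if len(r)>10 else len(r)); 
    g=a[a[:,2]>86.7]; print("guide y",np.percentile(g[:,1],[2,98]).round(1))
for y in(-64,-95,-99): print(y,((proj("scene",S2W(p,(0,y,78)))[0]-[240,150])*7).round())
print(((proj("scene",S2W(p,(0,-59,88)))[0]-[240,150])*7).round(), "guide mid")
E
```

```text
start 325 rod rear y [94.  94.  92.9]
guide y [43.4 57.3]
now 470 rod rear y [60.4 60.3 60.3]
guide y [43.2 56.2]
-64 [176. 442.]
-95 [ 73. 444.]
-99 [ 59. 444.]
[192. 423.] guide mid
```

Request:
jog_arm([
  {"tx": 0, "ty": 0.15, "tz": 0, "wx": 0, "wy": 0, "wz": 0},
  {"tx": 0, "ty": 0.15, "tz": 0, "wx": 0, "wy": 0, "wz": 0},
  {"tx": 0, "ty": 0, "tz": 0, "wx": 0, "wy": 0, "wz": 0},
  {"tx": 0, "ty": 0, "tz": 0, "wx": 0, "wy": 0, "wz": 0},
  {"tx": 0, "ty": 0, "tz": 0, "wx": 0, "wy": 0, "wz": 0},
])

```text
time_s: 7.92
position: [0.5878, 0.117, 0.057]
tool_rot: [-0.008, 0.996, 0.089, 0.001]
wrist_force: [-4.9, 21.1, 7.1]
finger_gap: 0.504
```

```bash
python3 look2.py j
```

```text
t 7.925 TCP shear [[-29.8   7.2  57. ]] F [-4.86 21.09  7.1 ] gap 47.3 zaxis [-1.000e-04  1.550e-02 -9.999e-01]
B shear 3/97% [[-5.1, -8.5, 98.0], [6.7, 16.6, 131.5]] minz [93.  93.9 96.1 98. ]
A shear 3/97% [[-74.3, 0.9, 96.3], [-45.6, 22.2, 130.9]] minz [95.6 95.8 96.  96.2]
pin 451 [[-4.8, -9.5, 118.6], [-3.2, 14.7, 124.7], [6.6, 16.3, 131.4]]
pad -70 1007 97.8
pad -60 911 97.7
pad -50 1078 97.5
pad -40 1056 97.1
```

It did not move at 21 N, so the bolt is on its end stop. I'll ease off the push, then lift straight up.

Request:
jog_arm([
  {"tx": 0, "ty": -0.3, "tz": 0, "wx": 0, "wy": 0, "wz": 0},
  {"tx": 0, "ty": -0.25, "tz": 0, "wx": 0, "wy": 0, "wz": 0},
  {"tx": 0, "ty": 0, "tz": 0, "wx": 0, "wy": 0, "wz": 0},
  {"tx": 0, "ty": -0.2, "tz": -0.4, "wx": 0, "wy": 0, "wz": 0},
  {"tx": 0, "ty": -0.1, "tz": -0.6, "wx": 0, "wy": 0, "wz": 0},
])

```text
time_s: 8.6
position: [0.5867, 0.1165, 0.0653]
tool_rot: [-0.001, 0.996, 0.089, -0.0]
wrist_force: [0.3, 3.3, -1.8]
finger_gap: 0.502
```

Request:
jog_arm([
  {"tx": 0, "ty": -0.2, "tz": -1, "wx": 0, "wy": 0, "wz": 0},
  {"tx": 0, "ty": 0, "tz": -1.5, "wx": 0, "wy": 0, "wz": 0},
  {"tx": 0, "ty": 0, "tz": -2.5, "wx": 0, "wy": 0, "wz": 0},
  {"tx": 0, "ty": 0, "tz": -3, "wx": 0, "wy": 0, "wz": 0},
  {"tx": 0, "ty": 0, "tz": -3, "wx": 0, "wy": 0, "wz": 0},
])

```text
time_s: 9.22
position: [0.587, 0.1166, 0.1779]
tool_rot: [0.0, 0.996, 0.088, 0.001]
wrist_force: [0.1, -0.4, 0.6]
finger_gap: 0.51
```

Request:
jog_arm([
  {"tx": 0, "ty": -1, "tz": -2, "wx": 0, "wy": 0, "wz": 0},
  {"tx": 0, "ty": -1, "tz": -2, "wx": 0, "wy": 0, "wz": 0},
  {"tx": -1, "ty": -1, "tz": -1, "wx": 0, "wy": 0, "wz": 0},
  {"tx": 0, "ty": 0, "tz": 0, "wx": 0, "wy": 0, "wz": 0},
  {"tx": 0, "ty": 0, "tz": 0, "wx": 0, "wy": 0, "wz": 0},
])

```text
time_s: 9.85
position: [0.5709, 0.1448, 0.225]
tool_rot: [0.0, 0.996, 0.088, -0.001]
wrist_force: [-0.7, -1.1, 0.0]
finger_gap: 0.507
```

```bash
python3 look2.py k; python3 - <<'E'
from h import *
for n in("scene","top"):
    im,d=vision.capture(n); cv2.imwrite(f'pics/k{n}f.png',im)
    if n=="scene": cv2.imwrite('pics/ks.png',cv2.resize(im[150:230,240:350],None,fx=7,fy=7,interpolation=cv2.INTER_CUBIC))
E
```

```text
t 9.85 TCP shear [[-41.5  37.6 225. ]] F [-0.67 -1.06  0.05] gap 47.6 zaxis [-1.2e-03 -6.0e-04 -1.0e+00]
B shear 3/97% [[-16.2, 31.0, 267.2], [-4.7, 47.8, 299.4]] minz [265.  265.7 266.5 267.6]
A shear 3/97% [[-74.9, 30.9, 267.3], [-63.4, 48.0, 299.6]] minz [264.5 265.5 266.7 267.8]
pin 83 [[-5.0, -12.4, 118.5], [-1.2, -6.1, 124.7], [2.0, -1.9, 127.1]]
pad -70 294 105.4
pad -60 292 103.4
pad -50 295 101.3
pad -40 317 99.1
```

View pics/kwc.png

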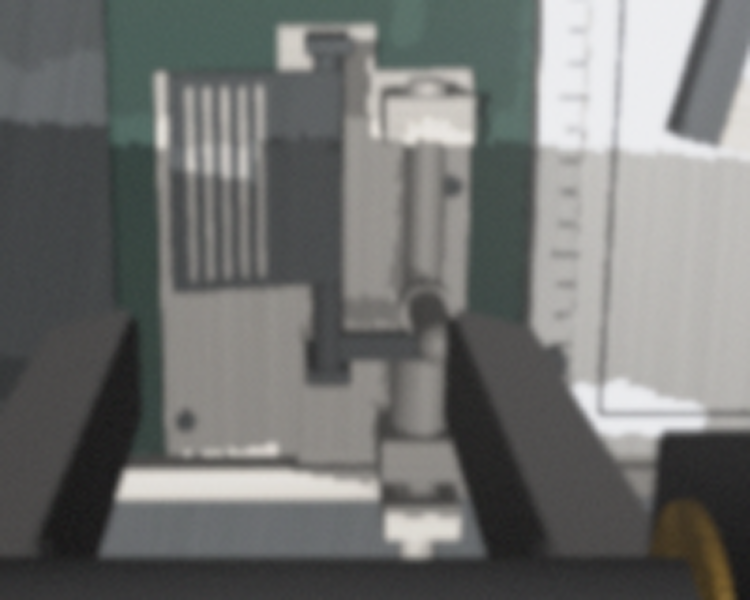

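View pics/ks.png

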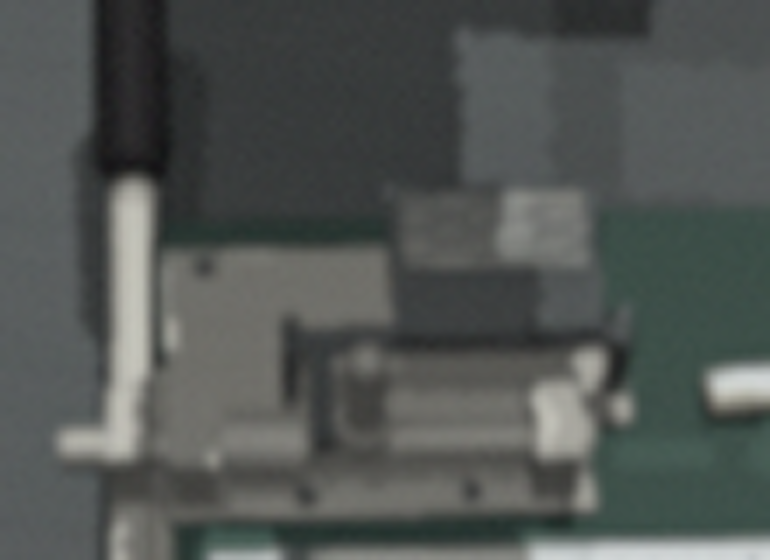

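View pics/kscenef.png

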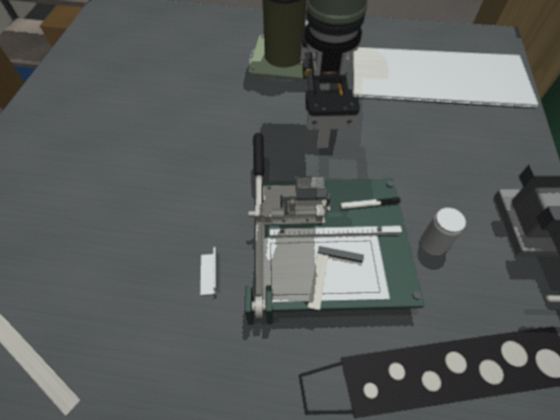

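The catch is fully up again: the pad heights match the start, and the nose sits behind the sleeve. The bolt tip sticks out past the eye at (60,442) in the crop, and the bystanders haven't moved.

```bash
python3 -c "
from rig import ticket,state
print(state()['dq'].round(3)); print(ticket.job_done())"
```

```text
[ 0.001 -0.    -0.004  0.002  0.     0.001]
the job is handed in; nothing more can be done
None
```

The safety bolt is fully home through the eye on the blade arm and locked by the catch, and I have handed the job in at about 10 s of the 32 s allowed. One fingertip pressed the catch pad down and held it there. The other pushed the bolt by its handle until it stopped; a further 3 mm push (21 N) did not move it. I then eased off the push and lifted the hand straight up.

**Last checks:**
- **Catch:** the pad is back at its starting height and slope to within about 0.1 mm, and the nose has dropped behind the sleeve.
- **Bolt:** the tip projects beyond the eye, and the handle is at about y -7 mm against -8 expected. The rod's rear end, measured just before the last push, had moved 33.6 mm against 35 nominal, which is within camera accuracy.
- **Surroundings:** the marker, square, tin, angle offcut and blade arm look unmoved. The robot is clear and at rest.

**Disagreement:** in the wrist and scene camera depth images the fingertips sat about 41–43 mm behind the reported TCP. I therefore set heights from the wrist camera and the contact force rather than from the reported TCP.

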